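Lock a sprung surveying table level with its bar

ROBOT

A 7-joint arm with a two-finger parallel gripper is mounted at the origin on a cart in front of the work surface, level with it; the furniture and walls round the work are solid. World frame = base frame: x ahead of the robot, y to its left, z up, the work surface at z = 0. Lengths are in mm, angles in rad, forces in N, time in s.
With the tool pointing down it reaches from about 425 to 950 mm from the base axis. Payload 4.7 kg.
Tool frame: the origin (TCP) lies between the finger pads; the fingertips stand 25 mm ahead of it and the grasp point (between the pads) lies 6 mm ahead of it; z points along the fingers, y is the line along which they close (so a half turn about z gives the same grasp; the last joint's range is limited). The gripper opens to 87 mm and grips with 3 to 60 N. Pads are 19 mm wide; open, the fingers measure 117 mm over their backs; the gripper's body (75 mm by 190 mm) begins 51 mm behind the grasp point.
Start: joints at [1.158, 0.469, -0.049, 1.532, 0.024, 1.141, -0.082], TCP at [252.797, -625.892, 247.573] pointing down, gripper open.
Joint ranges: [-2.59, 2.59], [-0.33, 1.99], [-1.39, 1.29], [0.1, 2.45], [-1.04, 4.18], [0.21, 1.99], [-2.66, 2.66]. Speed limits (rad/s): [2.57, 2.57, 3.14, 3.14, 3.14, 3.14, 3.14].

INTERFACE

Orientations are given as a unit quaternion [x, y, z, w].
In Python, from plant import robot gives the robot as it stands. The module is installed in compiled form; this text tells all that it offers.
- The arm moves only by the shell command python3 -m jog 'ROWS' [FORCE]. ROWS is JSON, a list that holds one entry, the list of rows, each a list of 5 numbers: the gripper's target within -1 to 1 (shut at 1, half-way at 0, fully open at -1), then the shift along the tool's x, y, z in m, then the turn about the tool's z in degrees. A call has 1 to 10 rows; each row shifts and turns the commanded pose from where the row before left it, along the tool's axes as they then stand; what a row does not reach is not made up. A row lasts 1/12 s, in which the tool goes at most 41.7 mm and 7.16 degrees, less where a joint would pass 70% of its speed; a pose out of reach is approached as far as the arm can. A call with a gripper value outside its range is refused whole. The fingers move at their own pace and stop on an object; FORCE is the grip in N (left out, the last holds). Time passes only in rows, so rows that do not move let the fingers close. It gives the time, the measured TCP pose, the force, the opening and the grip force at its end, in the units of the state.
- robot.read_state(): the state, without advancing time (a new reading comes with each control period).
- robot.read_camera(name): name is "scene" or "top" or "wrist"; returns the picture (480x640x3 uint8, red, green, blue); there is no depth.
- robot.camera_model(name): a dict with "vfov" (degrees; the focal length in pixels is half the picture's height over the tangent of half this angle, whatever the lens; pixels are square), "cx", "cy" (the principal point, pixels), "world_to_cam" (4x4, takes a point from world to camera coordinates). Camera axes: x right, y up, looking along -z (the intrinsics and any distortion apply to the point x, -y, -z); pixel columns grow to the right and rows downward; lengths in mm; the calibration is good to about 2 mm. A picture is of the moment at which its call begins: read the wrist's pose just before it. camera_model takes no time and is no camera call; for the wrist camera it gives the pose at the moment of the call.
- robot.close_job(): hands the job in; it is judged then, once.
The state is a dict: "clock": time; "qpos": joint angles; "dq": joint speeds; "effort": joint torques, N m; "eef_pos": TCP position; "eef_rot": TCP orientation; "ft_force": force on the tool from outside, world axes, zero at the start; "torque": the same for the moment, N m; "width": finger opening in mm; "gripper_force": force on a finger pad.
Only numpy, scipy, OpenCV 4.12 (cv2) and the standard library are available. Lean on these libraries where they do the work, as an engineer would, in place of code of your own. Each camera call takes 0.05 s, during which the arm holds its last target. There are 200 camera calls.

TASK

Take the loose locking bar by its black handle and lay it across the sprung tilt plate of the surveying table near its free edge; push the plate down level and bed it on its stops with a steady press of about 15 N for a second or two. Then slide the bar, still holding the plate down, under the two side lips until it is fully home against the end stops, and let go so that it keeps the plate level. Never push on the table with more than about 25 N, and leave the plaster models, jar and glass dish where they are.

Things in the scene. Friction and masses are not known exactly. Their poses are not given: they have to be found in the camera images.
- table: Surveying table, fixed: grey foot 156 x 122 mm, on it a column with a grey deck 168 x 134 x 10 mm. Origin under the foot's centre, z up, x from the plate's free edge (-x) to the hinge (+x, at x = 62 mm, parallel to y). The deck's height (with hinge, plate, brackets) is set anew each time: H = 0 to 20 mm above the z given below, not measured, to be felt. A tall furnace stands behind.
- plate (a joint): Aluminium tilt plate on the deck, tilt in rad: 0 level on its rigid stops, 0.35 raised by its damped spring (start). Level it spans x = -78 to 54 mm, y = -34 to 34 mm in the table's frame, 8 mm thick, top z = 55 mm + H. Near the free edge about 3 N down starts it moving, 6 to 7 N holds it level (9 N at the bar's home place); it rises slowly when let go; moving it fast takes more.
- brackets (a point): Point in the table's foot frame, x = -28 mm, y = 0, z = 0, midway between the two dark steel brackets on the deck. Lips 40 to 60 mm either side (y), underside z = 67 mm + H (2 mm above the strip when the plate is level), top 75 + H, x = -40 to -20 mm (end stop face), flared mouth out to -47 mm; outer cheeks' inner face at y = 60 mm. Slots open to -x; table's axes, x from its origin.
- bar: Loose locking bar, 0.16 kg: steel strip 108 mm long (y) x 16 mm (x) x 10 mm high, black handle block in the middle, 20 (x) x 30 mm (y), 10 to 60 mm above the underside; take it across the 20 mm from above. Origin: centre of the underside, z up. Home: along the table's y axis (either way round), middle at x = -28 mm, y = 0 in the table's frame, lying on the level plate, ends under the lips.
- arch_right: Bystander: plaster dental arch model 50 x 61 x 31 mm on the far right; origin at the centre of the underside.
- arch_left: Bystander: plaster dental arch model 50 x 61 x 31 mm, left of the table; origin at the centre of the underside.
- white_jar: Bystander: white screw-lid jar 51 mm wide, 46 mm high, left of the table; origin at the centre of the underside.
- glass_dish: Bystander: small waisted glass dish 33 mm wide, 27 mm high, left behind the table; origin at the centre of the underside.
Things that resemble listed ones, but are neither listed nor needed, are in the scene too. There is more than one size of the bar; the job needs the larger.

How it is judged (in metres and radians):
On the way:
1. the plate is pushed level and bedded on its stops by the bar with a steady press of 11 to 20 N, the bar not yet under the lips (value of joint plate below 0.03 rad and contact force between bar and table between 11 and 20 N and x of bar in the frame of table below -0.042 m), for 0.8 s.
At the end, for the whole second after the job is handed in: The plate is held level within 0.035 rad (2 degrees) by the bar alone; the bar lies still on it under both lips, parallel to the hinge within 0.06 rad, within 3 mm of home along the slots (against the end stops) and 9 mm across, its underside 52 to 80 mm above the worktop (value of joint plate below 0.035 rad and x of bar in the frame of table between -0.031 and -0.025 m and y of bar in the frame of table between -0.009 and 0.009 m and z of bar in the frame of table between 0.052 and 0.08 m and angle between the y axis of bar and the y axis of table, either way round below 0.06 rad and linear speed of bar below 0.01 m/s); the robot touches nothing.
It fails at once if the bar pushes on the plate or the brackets with more than 25 N on the way, or, once home where plate, lips and stops all bear on it, with more than 40 N over all its contacts (contact force between bar and table above 40 N or (contact force between bar and table above 25 N and x of bar in the frame of table below -0.033 m)).
It fails at once if the gripper or arm presses on the table with more than 25 N (contact force between any of the fingers, the arm and table above 25 N).
It fails at once if a plaster model, the jar or the glass dish is moved by more than 15 mm (distance of any of arch_right, arch_left, white_jar, glass_dish from where it was at the start of the episode above 0.015 m).
It also fails if it takes over 67 s, if anything falls off the work surface, if the arm or the gripper's body presses on something with over 40 N, if the wrist force passes 120 N, or if a joint passes its speed limit or range.

## Working session

There is one attempt and no reset: what is moved stays moved. The work goes in short steps, Python scripts to look and compute and a shell command to move; the robot and the scene stay as the last step left them, time stands still between calls to the robot, and variables do not carry over. Pictures are saved under pics/ and viewed, at most 10 in all, crops included, and the job is handed in when it is done.

```bash
mkdir -p pics; python3 - <<'E'
from plant import robot
import cv2,numpy as np
np.set_printoptions(precision=4,suppress=True)
for n in("scene","top"):
    im=robot.read_camera(n);cv2.imwrite(f"pics/{n}0.png",im[:,:,::-1]);print(n,robot.camera_model(n))
s=robot.read_state();print(s)
E
```

```text
scene {'vfov': 42.5488329507689, 'cx': 320.3158981385044, 'cy': 231.25639395198363, 'world_to_cam': array([[    0.5896,    -0.8075,     0.0165,  -310.5455],
       [    0.3149,     0.2487,     0.916 ,  -220.1674],
       [   -0.7437,    -0.5349,     0.4009, -1201.4118],
       [    0.    ,     0.    ,     0.    ,     1.    ]])}
top {'vfov': 47.71428860504442, 'cx': 318.7389622483872, 'cy': 240.6523174765484, 'world_to_cam': array([[   -0.0057,    -0.9999,     0.0139,   -13.9685],
       [    0.9984,    -0.0049,     0.0564,  -495.8471],
       [   -0.0563,     0.0142,     0.9983, -1334.5433],
       [    0.    ,     0.    ,     0.    ,     1.    ]])}
{'clock': 0.1, 'qpos': array([ 1.1581,  0.4693, -0.0486,  1.5336,  0.0241,  1.141 , -0.0823]), 'dq': array([-0.0008, -0.0022, -0.0004, -0.003 , -0.0017,  0.0004, -0.0002]), 'effort': array([  0.0012, -50.9167,  -0.081 , -23.6826,  -0.0615,   0.0344,
         0.    ]), 'eef_pos': array([ 252.5988, -625.4257,  246.6275]), 'eef_rot': array([ 0.9816,  0.1908, -0.0002, -0.0008]), 'ft_force': array([ 0.1046, -0.0608, -0.0406]), 'torque': array([ 0.0188, -0.0215,  0.0283]), 'gripper_force': 0.0, 'width': 86.79862673887352}
```

View pics/scene0.png

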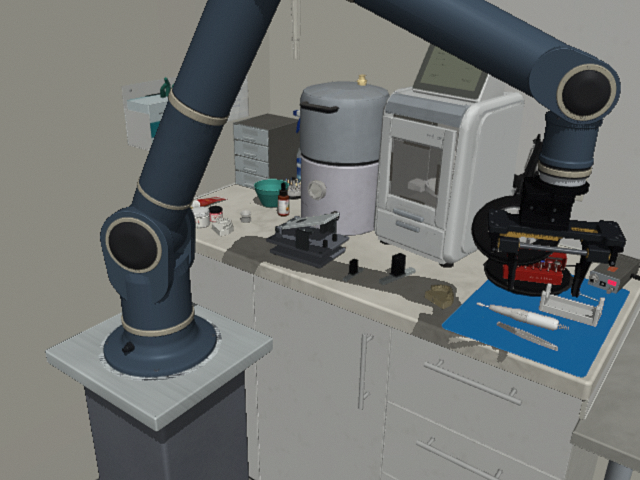

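View pics/top0.png

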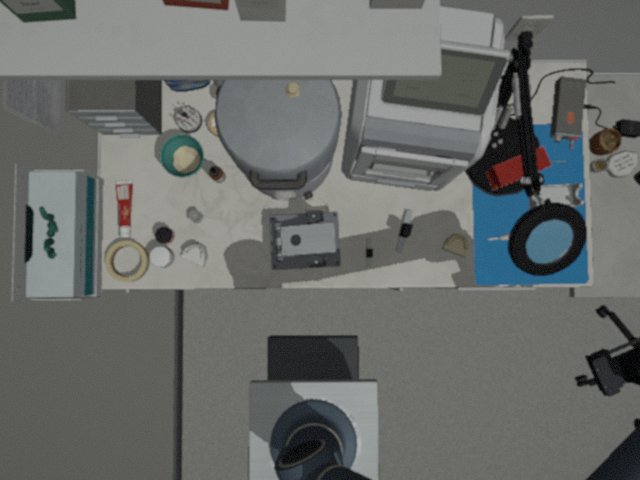

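The scene view shows the table at about (310,238), with a large bar at (398,265) and a small bar at (353,266). In the top view the table is at (305,240), the large bar at (405,229) and the small bar at (369,249).

Things that could be taken for the bar: top (405,229), large; top (369,249), small; and the white stand on the blue mat at (570,195). I choose (405,229) and check it in a close crop.

```bash
python3 - <<'E'
import cv2,numpy as np
t=cv2.imread("pics/top0.png")[200:280,260:425];s=cv2.imread("pics/scene0.png")[200:290,265:425]
t=cv2.resize(t,None,fx=4.8,fy=4.8,interpolation=cv2.INTER_CUBIC);cv2.imwrite("pics/topc.png",t)
s=cv2.resize(s,None,fx=5,fy=5,interpolation=cv2.INTER_CUBIC);cv2.imwrite("pics/scenec.png",s)
E
```

```text
(no output)
```

View pics/topc.png

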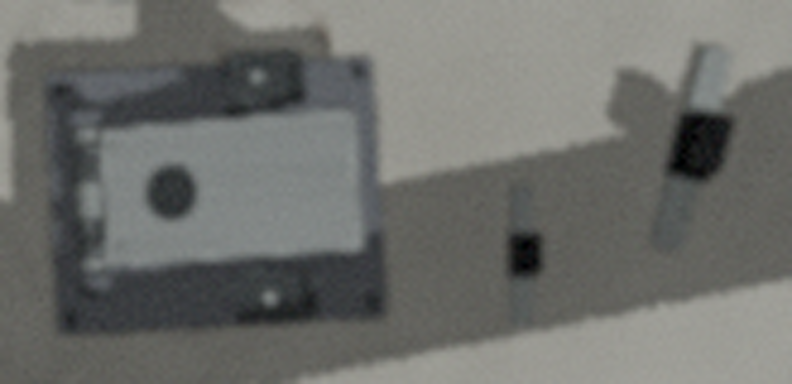

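View pics/scenec.png

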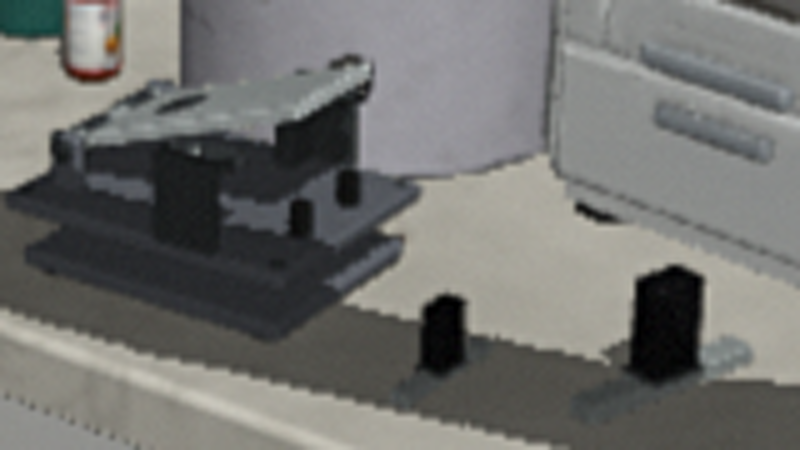

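The crop of the top view shows the table with its hinge at the left (about +Y in the world) and its free edge at the right. The strip of the large bar runs from (712,45) to (667,250), about 107 mm, with the handle at (700,146). The small bar is about 30 px shorter. The scene crop confirms that the right-hand bar is the larger.

```bash
cat >h.py <<'E'
import cv2,numpy as np
from plant import robot
np.set_printoptions(precision=3,suppress=True)
def ray(m,uv,z,Tw=None):
    f=240/np.tan(np.radians(m["vfov"]/2));T=m["world_to_cam"];R=T[:3,:3];c=-R.T@T[:3,3]
    u,v=uv;d=R.T@np.array([(u-m["cx"])/f,-(v-m["cy"])/f,-1]);return c+d*(z-c[2])/d[2]
def proj(m,p):
    f=240/np.tan(np.radians(m["vfov"]/2));q=m["world_to_cam"]@np.r_[p,1];return m["cx"]-f*q[0]/q[2],m["cy"]+f*q[1]/q[2]
E
python3 - <<'E'
from h import *
m=robot.camera_model("top");c=lambda x,y:(260+(x+.5)/4.8-.5,200+(y+.5)/4.8-.5)
P=np.array([ray(m,c(*p),48) for p in[(52,75),(372,58),(385,315),(62,330)]])
print("deck",P,P.mean(0),[np.linalg.norm(P[i]-P[i-1]) for i in range(4)])
for i,j in((0,1),(3,2)):print("x-axis ang",np.degrees(np.arctan2(*(P[i]-P[j])[1::-1])))
for i,j in((3,0),(2,1)):print("-y-axis ang",np.degrees(np.arctan2(*(P[j]-P[i])[1::-1])))
for p in((257,77),(270,298)):print("screw",ray(m,c(*p),84))
a,b=ray(m,c(712,45),10),ray(m,c(667,250),10);print("bar",a,b,(a+b)/2,np.linalg.norm(a-b),np.degrees(np.arctan2(*(a-b)[1::-1])))
im=cv2.imread("pics/top0.png");k=(im.max(2)<28).astype(np.uint8);n,_,st,ce=cv2.connectedComponentsWithStats(k[200:280,360:425])
for s,q in zip(st,ce):
    if s[4]>8:print(s,ray(m,q+[360,200],60))
k=(im.max(2)<40)
m2=robot.camera_model("scene")
p=ray(m,c(703,146),60);print("handle top",p,proj(m2,p))
w=robot.camera_model("wrist");print(w)
R=cv2.Rodrigues(np.zeros(3))[0]
from scipy.spatial.transform import Rotation as Ro
s=robot.read_state();print(Ro.from_quat(s["eef_rot"]).as_matrix(),s["eef_pos"])
E
```

```text
deck [[556.201 100.716  48.   ]
 [564.158 -61.169  48.   ]
 [434.091 -66.731  48.   ]
 [427.459  95.784  48.   ]] [495.477  17.15   48.   ] [np.float64(128.836043188599), np.float64(162.08078224138876), np.float64(130.18614123518708), np.float64(162.6500745844623)]
x-axis ang 92.81393715738433
x-axis ang 92.33661676104514
-y-axis ang 2.1939950236915724
-y-axis ang 2.448498939155464
screw [551.042  -2.731  84.   ]
screw [442.329  -8.54   84.   ]
bar [ 574.417 -240.722   10.   ] [ 467.443 -215.671   10.   ] [ 520.93  -228.197   10.   ] 109.86861291079622 -13.180006964088081
[   0    0   65   80 5100] [ 494.93  -192.055   60.   ]
[40 24 11 13 72] [ 518.324 -223.029   60.   ]
[ 7 50  5  6 28] [ 463.84  -136.444   60.   ]
handle top [ 517.788 -226.424   60.   ] (np.float64(396.68864218128095), np.float64(256.2553733760875))
{'vfov': 68.84465937958481, 'cx': 319.26740929486, 'cy': 236.13294818520325, 'world_to_cam': array([[   0.374,   -0.927,   -0.002, -673.863],
       [   0.897,    0.362,   -0.253,   30.372],
       [   0.236,    0.093,    0.967, -389.294],
       [   0.   ,    0.   ,    0.   ,    1.   ]])}
[[ 0.927  0.375 -0.001]
 [ 0.375 -0.927  0.002]
 [-0.    -0.002 -1.   ]] [ 252.599 -625.426  246.628]
```

```bash
python3 -m jog '[[[-1,0.014,-0.0348,0,0],[-1,0.014,-0.0348,0,0],[-1,0.014,-0.0348,0,0],[-1,0.014,-0.0348,0,0],[-1,0.014,-0.0348,0,0],[-1,0.014,-0.0348,0,0]]]'
python3 -m jog '[[[-1,0.0358,-0.0143,0,0],[-1,0.0358,-0.0143,0,0],[-1,0.0358,-0.0143,0,0],[-1,0.0358,-0.0143,0,0],[-1,0.0358,-0.0143,0,0],[-1,0.0358,-0.0143,0,0]]]'
python3 -m jog '[[[-1,0,0,0,-7.15],[-1,0,0,0,-7.15],[-1,0,0,0,-7.15],[-1,0,0,0,-7.15],[-1,0,0,0,-7.15],[-1,0,0,0,-7.15],[-1,0,0,0,-7.15],[-1,0,0,0,-7.15],[-1,0,0,0,-7.15],[-1,0,0,0,-7.15]]]'
python3 -m jog '[[[-1,0,0,0,-7.15],[-1,0,0,0,-7.15],[-1,0,0,0,-7.15],[-1,0,0,0,-7.15],[-1,0,0,0,-7.15],[-1,0,0,0,-7.15],[-1,0,0,0,-7.15],[-1,0,0,0,-7.15],[-1,0,0,0,-7.15],[-1,0,0,0,-7.15]]]'
```

```text
clock: 0.6
eef_pos: [252.1, -398.7, 247.1]
eef_rot: [0.982, 0.191, -0.0, -0.0]
ft_force: [0.8, 0.1, -0.3]
width: 87.5
gripper_force: 0.0
clock: 1.1
eef_pos: [420.3, -239.2, 247.5]
eef_rot: [0.982, 0.191, -0.0, 0.0]
ft_force: [0.4, -0.3, -0.2]
width: 86.9
gripper_force: 0.0
clock: 1.93
eef_pos: [419.2, -240.7, 247.2]
eef_rot: [0.683, 0.73, -0.0, -0.0]
ft_force: [0.0, -0.3, 1.4]
width: 87.1
gripper_force: 0.0
clock: 2.77
eef_pos: [419.2, -240.7, 247.2]
eef_rot: [0.128, 0.992, 0.0, -0.0]
ft_force: [-0.8, -0.3, 0.5]
width: 87.1
gripper_force: 0.0
```

```bash
python3 - <<'E'
from h import *
m=robot.camera_model("wrist");im=robot.read_camera("wrist");cv2.imwrite("pics/w1.png",im[:,:,::-1]);np.save("w1.npy",m,allow_pickle=True)
for p in((519,-226,60),(519,-226,10),(495,17,60)):print(proj(m,p))
E
```

```text
(np.float64(358.34269854798697), np.float64(310.2311136729696))
(np.float64(353.62275747826874), np.float64(290.3356647124481))
(np.float64(601.9793612800944), np.float64(228.5128453729038))
```

View pics/w1.png

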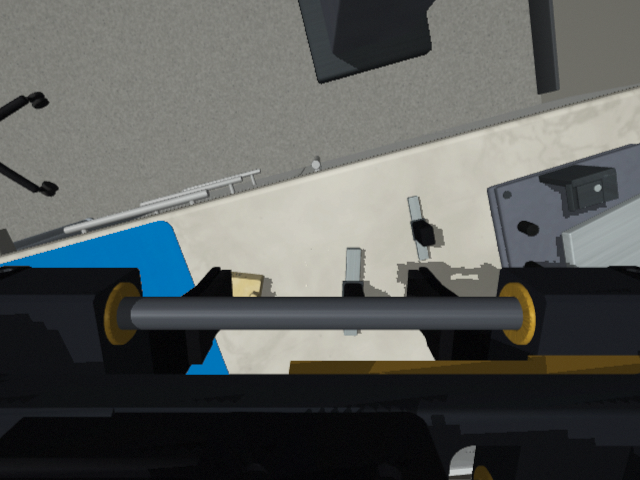

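The wrist view shows the large bar with its near end at (353,248) and its far end at about (350,335), and the handle partly hidden by the gripper's rod. The small bar is at (418,228) and the table's corner is at the right. I now locate the strip from its edges.

```bash
python3 - <<'E'
from h import *
m=np.load("w1.npy",allow_pickle=True).item();im=cv2.imread("pics/w1.png").astype(int)
for r in(246,247,248,249,254,262,270,276,333,334,335,336,337):print(r,im[r,338:368].sum(1)//3)
for a in[(353.5,247.5),(350.5,335.5)]:print(ray(m,a,10))
E
```

```text
246 [196 196 194 196 195 197 196 195 194 188 187 185 185 186 186 186 186 185
 185 185 186 188 194 194 193 193 191 192 191 192]
247 [198 197 197 196 195 196 195 193 179 147 143 143 141 142 141 141 142 142
 141 141 142 150 180 194 193 192 193 192 192 192]
248 [197 197 196 197 196 195 195 191 158  96  83  78  86  85  83  85  83  82
  81  82  83  88 126 174 188 175 192 192 193 193]
249 [196 196 196 197 195 194 196 191 160 117 121 111 119 117 119 118 116 116
 114 118 116 110 102 118 158 124 168 174 192 192]
254 [195 195 196 196 196 196 196 186 150 163 161 160 159 157 160 158 162 160
 158 158 158 153 121  92 107 108 134 192 191 192]
262 [192 193 193 193 193 194 193 179 130 167 160 158 157 159 158 158 161 157
 160 158 156 152 106 110 110 108 136 194 194 193]
270 [192 192 192 192 192 194 191 169 131 161 159 158 157 158 159 160 160 158
 158 158 154 138  92 112 109 111 136 195 195 195]
276 [191 192 194 195 194 194 187 158 145 160 159 157 159 157 157 159 157 156
 158 155 151 119  91 109 110 110 135 196 193 193]
333 [192 190 190 189 189 183 156 156 153 154 153 155 154 156 154 155 154 155
 141 115 146 147 147 160 193 195 194 195 193 195]
334 [192 191 190 189 189 184 160 154 149 152 153 152 153 153 155 155 154 153
 146 156 194 193 194 194 194 195 194 194 194 194]
335 [191 190 190 189 190 186 175 165 166 167 168 168 169 170 169 168 159 161
 168 180 193 194 194 194 194 193 194 193 194 193]
336 [192 190 189 189 188 189 190 191 192 193 194 193 194 194 194 188 175 181
 194 194 194 194 195 195 195 194 194 196 194 195]
337 [191 189 190 191 190 190 189 191 192 193 194 193 193 192 193 192 193 193
 193 193 194 194 195 194 195 196 195 194 195 195]
[ 469.042 -214.36    10.   ]
[ 574.419 -242.886   10.   ]
```

```bash
python3 -m jog '[[[-1,-0.0319,0.0126,0,0],[-1,-0.0319,0.0126,0,0],[-1,-0.0320,0.0126,0,0],[-1,0,0,0.03,0],[-1,0,0,0.04,0],[-1,0,0,0.04,0],[-1,0,0,0,0],[-1,0,0,0,0]]]'
python3 - <<'E'
from h import *
m=robot.camera_model("wrist");im=robot.read_camera("wrist");cv2.imwrite("pics/w2.png",im[:,:,::-1]);np.save("w2.npy",m,allow_pickle=True)
s=robot.read_state();print(s["eef_pos"],s["ft_force"]);m=robot.camera_model("top");im=robot.read_camera("top");cv2.imwrite("pics/t2.png",im[:,:,::-1])
E
```

```text
clock: 3.48
eef_pos: [520.5, -228.7, 136.1]
eef_rot: [0.131, 0.991, 0.001, -0.002]
ft_force: [0.3, -1.1, 0.8]
width: 87.4
gripper_force: 0.0
[ 522.393 -229.093  138.356] [0.147 0.329 1.249]
```

View pics/w2.png

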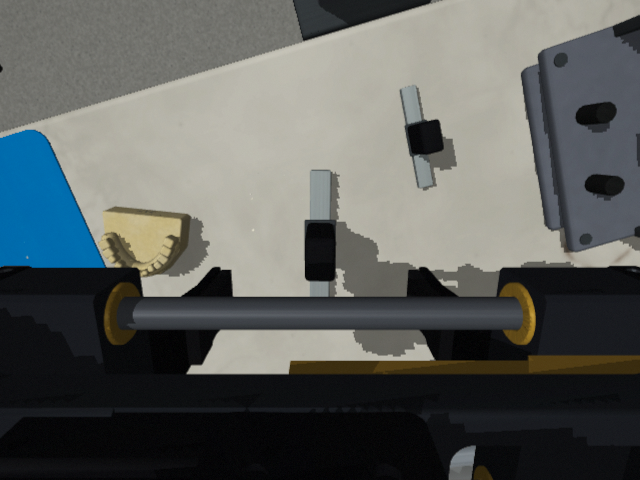

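The view shows the large bar upright between the fingers, with its handle at (320,252), well clear of both. The arch is at (145,240). I lower and grip.

```bash
python3 -m jog '[[[-1,0,0,0.035,0],[-1,0,0,0.035,0],[-1,0,0,0.015,0],[-1,0,0,0.008,0],[-1,0,0,0,0],[1,0,0,0,0],[1,0,0,0,0],[1,0,0,0,0],[1,0,0,0,0],[1,0,0,0,0]]]' 45
python3 -m jog '[[[1,0,0,0,0],[1,0,0,0,0],[1,0,0,0,0],[1,0,0,0,0]]]'
```

```text
clock: 4.42
eef_pos: [522.4, -229.4, 45.4]
eef_rot: [0.131, 0.991, -0.0, 0.001]
ft_force: [0.3, -0.1, -0.4]
width: 61.3
gripper_force: 0.0
clock: 4.75
eef_pos: [521.8, -229.1, 44.5]
eef_rot: [0.131, 0.991, 0.0, -0.0]
ft_force: [0.3, 0.6, -0.6]
width: 35.5
gripper_force: 0.0
```

```bash
python3 -m jog '[[[1,0,0,0,0],[1,0,0,0,0],[1,0,0,0,0],[1,0,0,0,0],[1,0,0,0,0],[1,0,0,0,0]]]'
python3 -m jog '[[[1,0,0,-0.02,0],[1,0,0,-0.035,0],[1,0,0,-0.035,0],[1,0,0,-0.03,0],[1,0,0,0,0],[1,0,0,0,0]]]'
python3 - <<'E'
from h import *
m=robot.camera_model("wrist");im=robot.read_camera("wrist");cv2.imwrite("pics/w3.png",im[:,:,::-1]);np.save("w3.npy",m,allow_pickle=True)
s=robot.read_state();print(s["eef_pos"],s["ft_force"],s["width"])
E
```

```text
clock: 5.25
eef_pos: [521.9, -229.1, 44.5]
eef_rot: [0.131, 0.991, 0.0, 0.0]
ft_force: [0.8, -0.6, -0.7]
width: 19.5
gripper_force: 45.0
clock: 5.75
eef_pos: [522.6, -229.5, 166.1]
eef_rot: [0.131, 0.991, -0.001, 0.002]
ft_force: [-0.2, -1.0, -2.3]
width: 19.7
gripper_force: 45.0
[ 521.306 -229.266  164.354] [-0.177  0.033 -2.679] 19.72324300087913
```

View pics/w3.png

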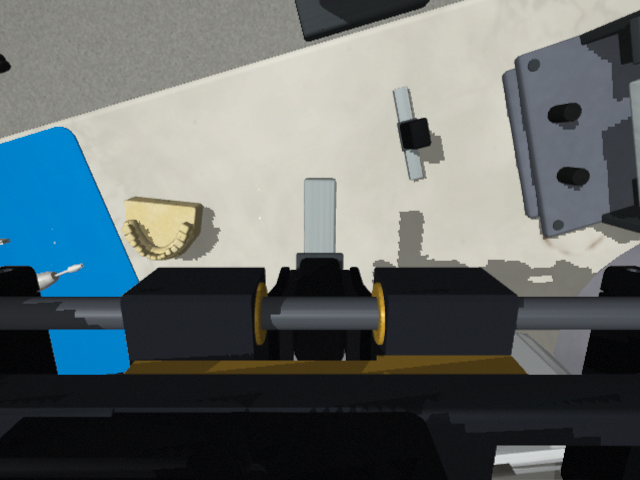

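The bar is gripped: opening 19.7 mm, strip centred at column 320. I turn it to the table's heading and move beside the table for a better look at it.

```bash
python3 -m jog '[[[1,0.0038,0.0272,-0.009,0],[1,0.0038,0.0272,-0.009,0],[1,0.0038,0.0272,-0.009,0],[1,0.0037,0.0272,-0.009,0],[1,0,0,0,-5.7],[1,0,0,0,-5.7],[1,0,0,0,-5.7],[1,0,0,0,0],[1,0,0,0,0],[1,0,0,0,0]]]'
python3 - <<'E'
from h import *
robot.read_state();m=robot.camera_model("wrist");im=robot.read_camera("wrist");cv2.imwrite("pics/w4.png",im[:,:,::-1]);np.save("w4.npy",m,allow_pickle=True)
s=robot.read_state();print(s["eef_pos"],s["eef_rot"],s["ft_force"],s["width"])
E
```

```text
clock: 6.63
eef_pos: [534.7, -120.3, 199.4]
eef_rot: [-0.017, 1.0, 0.0, -0.001]
ft_force: [-0.2, -0.9, -1.3]
width: 19.6
gripper_force: 45.0
[ 534.95  -120.294  199.661] [-0.017  1.     0.    -0.001] [ 0.263 -0.319 -1.581] 19.54956003300193
```

View pics/w4.png

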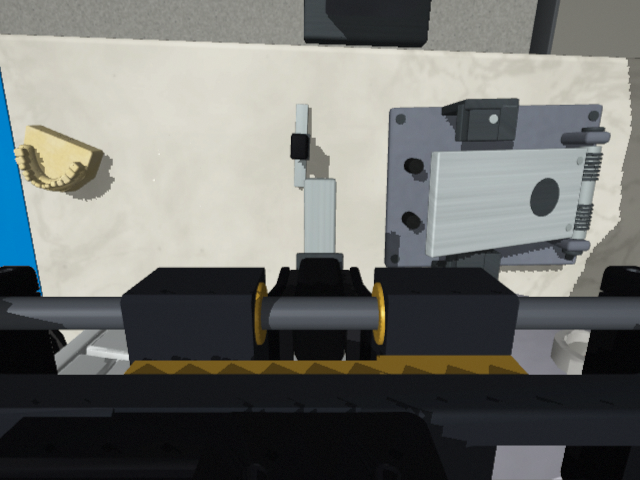

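The view shows the deck's near corners at (389,107) and (604,104), its left edge running down to (386,265), the plate's free edge at columns 430 to 437, and a bracket at (490,120). The strip is vertical at columns 305 to 335. Next come sub-pixel edge fits, with the deck's height taken from its 168 mm length.

```bash
python3 - <<'E'
from h import *
m=np.load("w4.npy",allow_pickle=True).item();im=cv2.imread("pics/w4.png");g=cv2.GaussianBlur(cv2.cvtColor(im,6),(3,3),0).astype(float)
def edge(line):# strongest gradient subpixel
    d=np.abs(np.diff(line));i=int(d.argmax());i=min(max(i,1),len(d)-2);a,b,c=d[i-1:i+2];return i+.5+.5*(a-c)/(a-2*b+c-1e-9)
def fit(pts):return np.ravel(cv2.fitLine(np.float32(pts),cv2.DIST_HUBER,0,.01,.01))
near=fit([(c,96+edge(g[96:116,c])) for c in list(range(394,438,2))+list(range(524,560,2))])
left=fit([(378+edge(g[r,378:398]),r) for r in range(120,250,3)])
right=fit([(598+edge(g[r,598:614]),r) for r in list(range(110,124,2))+list(range(150,235,5))])
def X(a,b):
    t=np.linalg.solve(np.c_[a[:2],-b[:2]],b[2:]-a[2:]);return a[2:]+t[0]*a[:2]
A=X(near,left);B=X(near,right);print("px",A,B,near,left,right)
C=left[2:]+left[:2]/left[1]*(258-left[3])
for z in range(30,71,8):
    a,b,c=ray(m,A,z),ray(m,B,z),ray(m,C,z);ex=(b-a)[:2]/np.linalg.norm(b-a);ey=np.array([-ex[1],ex[0]])
    print(z,"len",np.linalg.norm(b-a),"ang",np.degrees(np.arctan2(ex[1],ex[0])),np.degrees(np.arctan2((a-c)[1],(a-c)[0])),"origin",a[:2]+84*ex-67*ey, b[:2]-84*ex-67*ey)
# held bar: near end
print("strip edges",[ (300+edge(g[r,300:312]),325+edge(g[r,325:342])) for r in(190,210,230,245)], "end row",170+edge(g[170:190,312:330].mean(1)))
s=robot.read_state();T=m["world_to_cam"]
for v in(178,179.5,181):print(ray(m,(320,v),s["eef_pos"][2]-34.5)-s["eef_pos"])
for v in(190,245):print(ray(m,(320,v),s["eef_pos"][2]-34.5)-s["eef_pos"])
E
```

```text
px [388.564 107.147] [599.7   103.475] [  1.     -0.017 476.2   105.623] [  0.032  -0.999 387.092 153.6  ] [  0.047   0.999 602.156 155.44 ]
30 len 173.44735880501688 ang 92.87074543110786 -177.1559029111523 origin [496.431  20.842] [496.158  26.282]
38 len 168.90874951615348 ang 92.87074543110785 -177.1559029111523 origin [497.277  19.367] [497.231  20.275]
46 len 164.37014022729008 ang 92.87074543110785 -177.1559029111523 origin [498.123  17.893] [498.305  14.268]
54 len 159.83153093842662 ang 92.87074543110786 -177.1559029111523 origin [498.97   16.418] [499.379   8.26 ]
62 len 155.29292164956323 ang 92.87074543110786 -177.1559029111523 origin [499.816  14.944] [500.452   2.253]
70 len 150.75431236069974 ang 92.87074543110782 -177.1559029111523 origin [500.662  13.47 ] [501.526  -3.755]
strip edges [(np.float64(302.16666666677776), np.float64(336.3333333333389)), (np.float64(303.16666666668056), np.float64(335.6153846153817)), (np.float64(303.200000000015), np.float64(335.48648648648685)), (np.float64(303.1578947368601), np.float64(335.3939393939426))] end row 179.5347721822527
[-53.656  -1.405 -34.5  ]
[-52.939  -1.381 -34.5  ]
[-52.22   -1.356 -34.5  ]
[-47.877  -1.208 -34.5  ]
[-20.067  -0.259 -34.5  ]
```

```bash
python3 -m jog '[[[1,0.011,0.0254,0,-0.8],[1,0.011,0.0254,0,0],[1,0.0114,0.0253,0,0],[1,0,0,0,0],[1,0,0,0.005,0],[1,0,0,0.004,0],[1,0,0,0.003,0],[1,0,0,0.002,0],[1,0,0,0.002,0],[1,0,0,0,0]]]'
python3 -m jog '[[[1,0,0,0.002,0],[1,0,0,0.002,0],[1,0,0,0.002,0],[1,0,0,0.002,0],[1,0,0,0.002,0],[1,0,0,0.002,0],[1,0,0,0.002,0],[1,0,0,0.002,0]]]'
```

```text
clock: 7.52
eef_pos: [498.5, -46.2, 183.9]
eef_rot: [-0.025, 1.0, 0.0, -0.0]
ft_force: [-0.3, 0.4, -1.4]
width: 19.7
gripper_force: 45.0
clock: 8.18
eef_pos: [498.6, -45.7, 168.3]
eef_rot: [-0.025, 1.0, -0.0, 0.0]
ft_force: [0.2, 0.0, -0.8]
width: 19.7
gripper_force: 45.0
```

```bash
python3 -m jog '[[[1,0,0,0.0015,0],[1,0,0,0.0015,0],[1,0,0,0.0015,0],[1,0,0,0.0015,0],[1,0,0,0.0015,0],[1,0,0,0.0015,0],[1,0,0,0.0015,0],[1,0,0,0.0015,0]]]'
python3 -m jog '[[[1,0,0,0.0015,0],[1,0,0,0.0015,0],[1,0,0,0.0015,0],[1,0,0,0.0015,0]]]'
```

```text
clock: 8.85
eef_pos: [499.1, -46.2, 156.9]
eef_rot: [-0.025, 1.0, -0.0, 0.001]
ft_force: [-0.1, -1.0, 3.5]
width: 19.5
gripper_force: 45.0
clock: 9.18
eef_pos: [499.0, -45.7, 150.6]
eef_rot: [-0.025, 1.0, -0.0, 0.0]
ft_force: [0.9, -2.4, 4.0]
width: 20.0
gripper_force: 45.0
```

```bash
python3 -m jog '[[[1,0,0,0.0015,0],[1,0,0,0.0015,0],[1,0,0,0.0015,0],[1,0,0,0.0015,0],[1,0,0,0.0015,0],[1,0,0,0.0015,0],[1,0,0,0.0015,0],[1,0,0,0.0015,0]]]'
python3 -m jog '[[[1,0,0,0.001,0],[1,0,0,0.001,0],[1,0,0,0.001,0],[1,0,0,0.001,0],[1,0,0,0.001,0],[1,0,0,0.001,0],[1,0,0,0.001,0],[1,0,0,0.001,0]]]'
```

```text
clock: 9.85
eef_pos: [498.6, -45.7, 138.4]
eef_rot: [-0.025, 1.0, -0.0, 0.0]
ft_force: [0.9, -2.0, 3.0]
width: 19.6
gripper_force: 45.0
clock: 10.52
eef_pos: [498.6, -45.8, 130.5]
eef_rot: [-0.025, 1.0, -0.0, 0.0]
ft_force: [-0.3, -1.9, 3.4]
width: 19.7
gripper_force: 45.0
```

```bash
python3 -m jog '[[[1,0,0,0.001,0],[1,0,0,0.001,0],[1,0,0,0.001,0],[1,0,0,0.001,0],[1,0,0,0.001,0],[1,0,0,0.001,0],[1,0,0,0.001,0],[1,0,0,0.001,0]]]'
python3 -m jog '[[[1,0,0,0.0005,0],[1,0,0,0.0005,0],[1,0,0,0.0005,0],[1,0,0,0.0005,0],[1,0,0,0.0005,0],[1,0,0,0.0005,0]]]'
```

```text
clock: 11.18
eef_pos: [498.6, -45.8, 122.5]
eef_rot: [-0.025, 1.0, -0.0, 0.0]
ft_force: [-0.2, -2.4, 5.5]
width: 20.2
gripper_force: 45.0
clock: 11.68
eef_pos: [498.6, -45.7, 119.5]
eef_rot: [-0.025, 1.0, -0.0, 0.0]
ft_force: [-0.1, -3.5, 3.6]
width: 19.5
gripper_force: 45.0
```

```bash
python3 -m jog '[[[1,0,0,0.0005,0],[1,0,0,0.0005,0],[1,0,0,0.0005,0],[1,0,0,0.0005,0],[1,0,0,0.0005,0],[1,0,0,0.0005,0]]]'
```

```text
clock: 12.18
eef_pos: [498.6, -45.7, 116.5]
eef_rot: [-0.025, 1.0, -0.0, 0.0]
ft_force: [0.4, -3.3, 5.1]
width: 19.7
gripper_force: 45.0
```

```bash
python3 -m jog '[[[1,0,0,0.0005,0],[1,0,0,0.0005,0],[1,0,0,0.0005,0]]]'; python3 -m jog '[[[1,0,0,0.0005,0],[1,0,0,0.0005,0]]]'
```

```text
clock: 12.43
eef_pos: [498.6, -45.7, 115.0]
eef_rot: [-0.025, 1.0, -0.0, 0.0]
ft_force: [0.0, -4.1, 4.9]
width: 19.7
gripper_force: 45.0
clock: 12.6
eef_pos: [498.7, -45.7, 114.6]
eef_rot: [-0.025, 1.0, -0.0, -0.0]
ft_force: [-2.7, -3.5, 13.5]
width: 19.4
gripper_force: 45.0
```

```bash
python3 -m jog '[[[1,0,0,0,0],[1,0,0,0,0]]]'; python3 -m jog '[[[1,0,0,0,0],[1,0,0,0,0]]]'
```

```text
clock: 12.77
eef_pos: [498.6, -45.7, 114.7]
eef_rot: [-0.025, 1.0, -0.0, -0.0]
ft_force: [-2.1, -4.3, 10.2]
width: 19.9
gripper_force: 45.0
clock: 12.93
eef_pos: [498.7, -45.7, 114.7]
eef_rot: [-0.025, 1.0, -0.0, 0.0]
ft_force: [-2.3, -3.2, 10.5]
width: 19.5
gripper_force: 45.0
```

```bash
python3 -m jog '[[[1,0,0,0.0002,0],[1,0,0,0,0],[1,0,0,0,0],[1,0,0,0,0]]]'; python3 -m jog '[[[1,0,0,0,0],[1,0,0,0,0],[1,0,0,0,0],[1,0,0,0,0],[1,0,0,0,0],[1,0,0,0,0]]]'; python3 -m jog '[[[1,0,0,0,0],[1,0,0,0,0],[1,0,0,0,0],[1,0,0,0,0],[1,0,0,0,0],[1,0,0,0,0],[1,0,0,0,0],[1,0,0,0,0]]]'
```

```text
clock: 13.27
eef_pos: [498.7, -45.7, 114.6]
eef_rot: [-0.025, 1.0, -0.0, -0.0]
ft_force: [-1.6, -4.2, 10.7]
width: 19.5
gripper_force: 45.0
clock: 13.77
eef_pos: [498.7, -45.7, 114.6]
eef_rot: [-0.025, 1.0, -0.0, 0.0]
ft_force: [-2.0, -4.2, 12.6]
width: 19.8
gripper_force: 45.0
clock: 14.43
eef_pos: [498.7, -45.7, 114.6]
eef_rot: [-0.025, 1.0, -0.0, -0.0]
ft_force: [-2.9, -3.6, 11.1]
width: 20.0
gripper_force: 45.0
```

```bash
python3 -m jog '[[[1,0,0,0.0002,0],[1,0,0,0,0],[1,0,0,0,0],[1,0,0,0,0]]]'; python3 -m jog '[[[1,0,0,0,0],[1,0,0,0,0],[1,0,0,0,0],[1,0,0,0,0],[1,0,0,0,0],[1,0,0,0,0],[1,0,0,0,0],[1,0,0,0,0],[1,0,0,0,0],[1,0,0,0,0]]]'
```

```text
clock: 14.77
eef_pos: [498.7, -45.7, 114.6]
eef_rot: [-0.025, 1.0, -0.0, 0.0]
ft_force: [-3.3, -4.1, 13.7]
width: 19.8
gripper_force: 45.0
clock: 15.6
eef_pos: [498.7, -45.7, 114.6]
eef_rot: [-0.025, 1.0, -0.001, -0.0]
ft_force: [-3.3, -4.2, 12.5]
width: 19.9
gripper_force: 45.0
```

```bash
python3 -m jog '[[[1,0,0.001,0,0],[1,0,0.0015,0,0],[1,0,0.0015,0,0]]]'; python3 -m jog '[[[1,0,0.0015,0,0],[1,0,0.0015,0,0],[1,0,0.0015,0,0]]]'
```

```text
clock: 15.85
eef_pos: [499.0, -43.4, 114.6]
eef_rot: [-0.025, 1.0, -0.002, 0.0]
ft_force: [-1.1, -6.4, 12.0]
width: 19.4
gripper_force: 45.0
clock: 16.1
eef_pos: [499.2, -38.3, 114.7]
eef_rot: [-0.025, 1.0, -0.001, 0.001]
ft_force: [0.5, -5.0, 11.7]
width: 19.7
gripper_force: 45.0
```

```bash
python3 -m jog '[[[1,0,0.0015,0,0],[1,0,0.0015,0,0],[1,0,0.0015,0,0]]]'; python3 -m jog '[[[1,0,0.0015,0,0],[1,0,0.0015,0,0],[1,0,0.0015,0,0]]]'
```

```text
clock: 16.35
eef_pos: [499.1, -33.5, 114.7]
eef_rot: [-0.025, 1.0, -0.001, 0.001]
ft_force: [0.4, -5.5, 10.9]
width: 19.7
gripper_force: 45.0
clock: 16.6
eef_pos: [498.8, -29.0, 114.7]
eef_rot: [-0.025, 1.0, -0.001, 0.001]
ft_force: [0.5, -4.9, 12.2]
width: 19.6
gripper_force: 45.0
```

```bash
python3 -m jog '[[[1,0,0.0015,0,0],[1,0,0.0015,0,0]]]'; python3 -m jog '[[[1,0,0.0015,0,0],[1,0,0.0015,0,0]]]'
```

```text
clock: 16.77
eef_pos: [498.7, -26.0, 114.7]
eef_rot: [-0.025, 1.0, -0.001, 0.001]
ft_force: [0.0, -5.8, 11.1]
width: 19.7
gripper_force: 45.0
clock: 16.93
eef_pos: [498.6, -23.1, 114.7]
eef_rot: [-0.025, 1.0, -0.001, 0.001]
ft_force: [0.8, -6.3, 12.0]
width: 19.4
gripper_force: 45.0
```

```bash
python3 -m jog '[[[1,0,0.0015,0,0],[1,0,0.001,0,0],[1,0,0.001,0,0]]]'; python3 -m jog '[[[1,0,0.001,0,0],[1,0,0.001,0,0],[1,0,0.001,0,0]]]'; python3 -m jog '[[[1,0,0.0007,0,0],[1,0,0.0007,0,0]]]'
```

```text
clock: 17.18
eef_pos: [498.4, -19.5, 114.7]
eef_rot: [-0.025, 1.0, -0.001, 0.001]
ft_force: [-0.0, -4.6, 11.0]
width: 19.9
gripper_force: 45.0
clock: 17.43
eef_pos: [498.2, -16.6, 114.8]
eef_rot: [-0.025, 1.0, -0.001, 0.001]
ft_force: [0.5, -5.3, 11.6]
width: 19.6
gripper_force: 45.0
clock: 17.6
eef_pos: [498.2, -15.2, 114.7]
eef_rot: [-0.025, 1.0, -0.001, 0.001]
ft_force: [-0.8, -5.5, 12.3]
width: 19.5
gripper_force: 45.0
```

```bash
python3 -m jog '[[[1,0,0.0005,0,0],[1,0,0.0005,0,0]]]'; python3 -m jog '[[[1,0,0.0005,0,0],[1,0,0.0005,0,0]]]';python3 -m jog '[[[1,0,0.0005,0,0],[1,0,0.0005,0,0]]]'
```

```text
clock: 17.77
eef_pos: [498.1, -14.2, 114.7]
eef_rot: [-0.025, 1.0, -0.001, 0.001]
ft_force: [1.0, -5.1, 11.5]
width: 19.8
gripper_force: 45.0
clock: 17.93
eef_pos: [498.1, -13.2, 114.8]
eef_rot: [-0.025, 1.0, -0.001, 0.001]
ft_force: [1.0, -5.4, 12.7]
width: 19.7
gripper_force: 45.0
clock: 18.1
eef_pos: [498.0, -12.2, 114.8]
eef_rot: [-0.025, 1.0, -0.001, 0.001]
ft_force: [-0.1, -5.9, 11.4]
width: 20.0
gripper_force: 45.0
```

```bash
python3 -m jog '[[[1,0,0.0005,0,0],[1,0,0.0005,0,0]]]'
```

```text
clock: 18.27
eef_pos: [498.0, -11.2, 114.8]
eef_rot: [-0.025, 1.0, -0.001, 0.001]
ft_force: [-0.3, -5.1, 12.2]
width: 19.6
gripper_force: 45.0
```

```bash
python3 -m jog '[[[1,0,0.0005,0,0],[1,0,0.0005,0,0]]]';python3 -m jog '[[[1,0,0.0005,0,0]]]'
```

```text
clock: 18.43
eef_pos: [497.9, -10.3, 114.7]
eef_rot: [-0.025, 1.0, -0.001, 0.001]
ft_force: [-0.1, -5.2, 12.5]
width: 19.6
gripper_force: 45.0
clock: 18.52
eef_pos: [497.9, -9.7, 114.8]
eef_rot: [-0.025, 1.0, -0.001, 0.001]
ft_force: [-0.2, -5.8, 12.4]
width: 19.6
gripper_force: 45.0
```

```bash
python3 -m jog '[[[1,0,0.0005,0,0]]]';python3 -m jog '[[[1,0,0.0005,0,0]]]'
```

```text
clock: 18.6
eef_pos: [497.9, -9.3, 114.8]
eef_rot: [-0.025, 1.0, -0.001, 0.001]
ft_force: [1.2, -5.8, 11.7]
width: 19.4
gripper_force: 45.0
clock: 18.68
eef_pos: [497.9, -8.7, 114.8]
eef_rot: [-0.025, 1.0, -0.001, 0.001]
ft_force: [0.0, -5.4, 11.1]
width: 19.6
gripper_force: 45.0
```

```bash
python3 -m jog '[[[1,0,0.0005,0,0],[1,0,0.0003,0,0]]]';python3 -m jog '[[[1,0,0.0005,0,0]]]'
```

```text
clock: 18.85
eef_pos: [497.9, -8.4, 114.8]
eef_rot: [-0.025, 1.0, -0.001, 0.001]
ft_force: [-0.9, -7.8, 12.4]
width: 19.5
gripper_force: 45.0
clock: 18.93
eef_pos: [497.9, -8.4, 114.8]
eef_rot: [-0.025, 1.0, -0.002, 0.001]
ft_force: [0.7, -8.4, 12.6]
width: 19.4
gripper_force: 45.0
```

```bash
python3 -m jog '[[[1,0,0.0005,0,0]]]';python3 -m jog '[[[1,0,0.0005,0,0]]]'
```

```text
clock: 19.02
eef_pos: [497.9, -8.3, 114.8]
eef_rot: [-0.025, 1.0, -0.002, 0.001]
ft_force: [0.6, -9.7, 13.0]
width: 19.5
gripper_force: 45.0
clock: 19.1
eef_pos: [497.9, -8.3, 114.8]
eef_rot: [-0.025, 1.0, -0.002, 0.001]
ft_force: [0.8, -9.7, 12.5]
width: 19.5
gripper_force: 45.0
```

```bash
python3 -m jog '[[[1,0,0.0003,-0.0005,0],[1,0,0,-0.0005,0],[1,0,0,-0.0003,0]]]';python3 -m jog '[[[1,0,0,-0.0005,0],[1,0,0,-0.0003,0]]]'
```

```text
clock: 19.35
eef_pos: [497.8, -8.3, 115.2]
eef_rot: [-0.025, 1.0, -0.002, 0.001]
ft_force: [3.4, -9.8, 3.3]
width: 19.8
gripper_force: 45.0
clock: 19.52
eef_pos: [497.8, -8.3, 115.7]
eef_rot: [-0.025, 1.0, -0.002, 0.001]
ft_force: [3.7, -8.5, 1.2]
width: 19.7
gripper_force: 45.0
```

```bash
python3 -m jog '[[[1,0,0,-0.0004,0],[1,0,0,0,0]]]'
```

```text
clock: 19.68
eef_pos: [497.7, -8.3, 116.1]
eef_rot: [-0.025, 1.0, -0.002, 0.001]
ft_force: [3.1, -10.1, 2.5]
width: 19.6
gripper_force: 45.0
```

```bash
python3 -m jog '[[[1,0,0,-0.0004,0],[0.4,0,0,0,0],[0.4,0,0,0,0],[0.4,0,0,0,0],[0.4,0,0,0,0],[0.4,0,0,0,0],[0.4,0,0,0,0],[0.4,0,0,0,0]]]'
python3 -m jog '[[[0.4,0,0,0,0],[0.4,0,0,0,0],[0.4,0,0,0,0],[0.4,0,0,0,0]]]'
```

```text
clock: 20.35
eef_pos: [496.7, -5.2, 116.4]
eef_rot: [-0.025, 1.0, 0.0, 0.0]
ft_force: [3.2, -4.1, 1.4]
width: 26.1
gripper_force: 2.1
clock: 20.68
eef_pos: [496.7, -5.2, 116.4]
eef_rot: [-0.025, 1.0, 0.0, 0.0]
ft_force: [3.1, -3.7, 0.4]
width: 26.0
gripper_force: 2.1
```

```bash
python3 -m jog '[[[0,0,-0.002,0,0],[0,0,-0.001,0,0],[0,0,0,0,0],[0,0,0,0,0],[0,0,0,0,0],[0,0,0,0,0]]]'
python3 -m jog '[[[0,0,0,-0.01,0],[0,0,0,-0.02,0],[0,0,0,-0.03,0],[0,0,0,-0.03,0],[0,0,-0.03,-0.03,0],[0,0,-0.03,0,0],[0,0,-0.03,0,0],[0,0,0,0,0],[0,0,0,0,0]]]'
python3 - <<'E'
from h import *
im=robot.read_camera("wrist")[:,:,::-1];t=robot.read_camera("top")[:,:,::-1][200:280,260:425];s=robot.read_camera("scene")[:,:,::-1][190:290,240:400]
t=cv2.resize(t,(640,310),interpolation=2);s=cv2.resize(s,(400,250),interpolation=2);a=cv2.resize(im[:290],(400,181))
o=np.zeros((600,800,3),np.uint8);o[:310,:640]=t;o[320:570,:400]=s;o[320:501,400:]=a;cv2.imwrite("pics/end.png",o)
cv2.imwrite("pics/wend.png",im)
E
```

```text
clock: 21.18
eef_pos: [496.5, -7.8, 116.4]
eef_rot: [-0.025, 1.0, 0.0, -0.0]
ft_force: [-0.3, 0.7, 0.5]
width: 43.3
gripper_force: 0.0
clock: 21.93
eef_pos: [501.1, -99.4, 236.5]
eef_rot: [-0.023, 1.0, -0.0, 0.0]
ft_force: [0.8, 0.2, -0.7]
width: 43.5
gripper_force: 0.0
```

View pics/end.png

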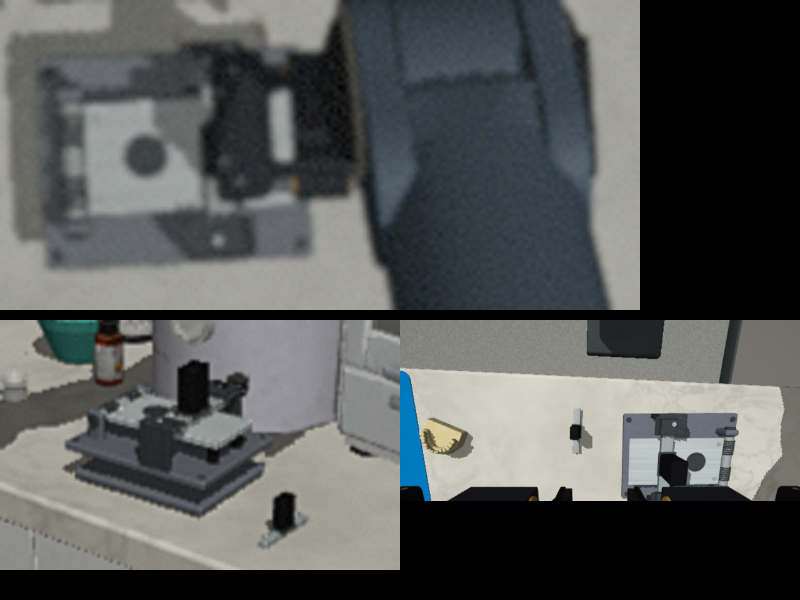

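The picture shows the plate level and the bar upright across it, under both brackets (handle at (193,388) in the scene inset). The gripper is clear, so I hand the job in.

```bash
python3 -c "
from plant import robot
print(robot.close_job())"
```

```text
the job is handed in; nothing more can be done
None
```

The larger bar is home against the end stops under both lips and the plate looks level. I pressed it for about 3 s at an estimated 12 to 16 N before sliding it in. The gripper is clear and the job was handed in at about 22 s; no verdict came back.

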